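# Slide the honey and jam carousel to its serving stop, turn the honey to the front, hold it

## Task

The jar carousel is parked at the left end of its track, in front of the wire slicer. Take the carousel and draw it along the track to the right until it is fully home against the right stop; then turn the carousel gently until the amber honey jar stands squarely at the front, on your side of the counter, in line across the track from the knob, and finish still gripping the carousel's wooden centre knob, holding it motionless there while a colleague labels the jar. Leave the cheeses and the price card where they are.

Things in the scene. Friction and masses are not known exactly. Their poses are not given: they have to be found in the camera images.
- stand: the fixed track on the counter: a 92 x 316 mm steel plate with two guide rods and a black stop block at each end, 32 mm high at the blocks. Origin: centre of its underside. Its y axis runs along the track towards the left (parked) end, its x axis points away from the robot, -x to the front, the robot's side of the counter. It is never turned more than about 4 degrees from the counter
- carriage (a joint): the carriage that carries the whole carousel along the track, in m: 0 = parked at the left end (+y of stand), 0.170 = against the right stop. Slides with 2 to 3 N of friction and stays where it is left. The carousel's upright axis lies on the track's centre line at stand y = 0.085 minus this value
- carousel (a joint): turn of the carousel on the carriage, in rad, counter-clockwise seen from above positive. 0 (or any whole turn, such as 6.28) = the honey jar exactly at the front. Turns without end either way on a light bearing (about 0.02 N m) and coasts a little if pushed and let go
- knob: dark wooden round knob, upright, 34 mm across and 40 mm tall (straight sides for the middle 20 mm), on a thin steel column on the carousel's axis and fixed to the carousel. Origin: the knob's centre, 200 mm above the counter; the jar lids round it end 161 mm above the counter. Taken from above it both draws the carriage along the track and turns the carousel. It turns with the carousel
- honey_lid (a point): centre of the top of the honey jar's pale grey lid, about 157 mm above the counter. The honey jar (71 mm across, amber, pale grey lid) stands fixed on the carousel, its axis 52 mm from the carousel's axis; two pinkish-red jam jars with white lids (75 mm across) stand at the other two places, each a third of a turn away. The wooden plate is 194 mm across
- front_place (a point): point of the carriage at which honey_lid lies when the honey jar is exactly at the front: 52 mm from the carousel's axis, square to the track, on the robot's side. It slides with the carriage and does not turn
- half_wheel_0: half a soft cheese, 75 x 146 x 36 mm, lying on the front pale wheel just right of the track; leave it alone
- board_drum: pale drum cheese, 63 mm across, 72 mm tall, on the small wooden board behind the track; leave it alone
- board_brick: grey truncated-pyramid cheese, 57 x 63 x 54 mm, on the same board; leave it alone
- price_stand: black price card on a thin stem with a round foot, 75 mm wide, 106 mm tall, left of the track; leave it alone
- left_pyramid: pale pyramid cheese, 77 mm wide, 80 mm tall, at the far left; leave it alone

How it is judged:
On the way, in this order (a step that is already met when the one before it is completed fails the run):
1. the carriage is home against the right stop (value of joint carriage above 0.165 m), for 0.2 s.
2. the honey jar is at the front, the carriage still home (value of joint carriage above 0.165 m and horizontal distance between honey_lid and front_place below 0.009 m), for 0.2 s.
At the end, for the whole second after the job is handed in: the carriage is within 5 mm of the right stop, the honey lid's centre is within 9 mm (about 10 degrees of turn) of the front place, the fingers press on the centre knob with more than 2 N, and the carousel turns at less than 0.08 rad/s (all of step 2 and contact force between the fingers and knob above 2 N and velocity of joint carousel between -0.08 and 0.08 rad/s); the arm keeps its last pose, push and grip.
It fails at once if the carousel is spun roughly, about a turn a second (over 6 rad/s) (velocity of joint carousel above 6 rad/s or velocity of joint carousel below -6 rad/s).
It fails at once if a cheese or the price card is pushed more than 20 mm from its place (distance of any of half_wheel_0, board_drum, board_brick, price_stand, left_pyramid from where it was at the start of the episode above 0.02 m).
It also fails if it takes over 64 s, if anything falls off the work surface, if the arm or the gripper's body presses on something with over 40 N, if the wrist force passes 120 N, or if a joint passes its speed limit or range.

## Robot

A 6-joint arm with a two-finger parallel gripper is mounted at the origin on a cart in front of the work surface, level with it; the furniture and walls round the work are solid. World frame = base frame: x ahead of the robot, y to its left, z up, the work surface at z = 0. Lengths are in m, angles in rad, forces in N, time in s.
With the tool pointing down it reaches from about 0.425 to 0.95 m from the base axis. Payload 3.5 kg.
Tool frame: the origin (TCP) lies between the finger pads; the fingertips stand 14 mm ahead of it and the grasp point (between the pads) lies 5 mm behind it; z points along the fingers, y is the line along which they close (so a half turn about z gives the same grasp; the last joint's range is limited). The gripper opens to 85 mm and grips with 20 to 120 N. Pads are 22 mm wide; open, the fingers measure 114 mm over their backs; the gripper's body (76 mm by 85 mm) begins 54 mm behind the grasp point. The pads swing forward as they close: fully open they stand 13 mm farther back than shut.
Start: joints at [-1.303, 0.286, 1.577, -0, 1.279, -0.15], TCP at [0.274, -0.617, 0.245] pointing down, gripper open.
Joint ranges: [-2.77, 2.77], [-0.9, 2.22], [0.21, 2.48], [-1.53, 4.67], [0.24, 2.81], [-2.84, 2.84]. Speed limits (rad/s): [2.79, 2.79, 3.14, 3.14, 3.14, 3.14].

## Interface

Orientations are given as a unit quaternion [x, y, z, w].
In Python, from plant import * gives the robot as it stands.
- The arm moves only by the tool step_arm, never from a script. Its argument "commands" is a list of rows, each an object of numbers: "gripper": the gripper's target within -1 to 1 (shut at 1, half-way at 0, fully open at -1); "x", "y", "z": the shift along the tool's x, y, z in mm; "spin": the turn about the tool's z in degrees. A call has exactly 10 rows; each row shifts and turns the commanded pose from where the row before left it, along the tool's axes as they then stand; what a row does not reach is not made up. A row lasts 1/10 s, in which the tool goes at most 50 mm and 8.59 degrees, less where a joint would pass 70% of its speed; a pose out of reach is approached as far as the arm can. A call with a gripper value outside its range is refused whole. The fingers move at their own pace and stop on an object; "force" is the grip in N (left out, the last holds). Time passes only in rows, so rows that do not move let the fingers close, or fill a call up. It gives the time, the measured TCP pose, the force, the opening and the grip force at its end, in the units of the state.
- get_state(): the state, without advancing time (a new reading comes with each control period).
- read_camera(name): name is "side" or "top" or "wrist"; returns a dict with "color" (420x560x3 uint8, red, green, blue), "z_map" (420x560 float32, m along the optical axis (not along the pixel's ray), 0 where there is no reading), "fx", "fy", "cx", "cy" (pixels), "eye" and "attitude" of the camera in the world; the wrist camera has in their place "mount" (4x4, takes a point from camera to tool coordinates, whose origin is the TCP and whose axes are the flange's). Camera axes: x right, y up, looking along -z (the intrinsics and any distortion apply to the point x, -y, -z); pixel columns grow to the right and rows downward; lengths in m; the calibration is good to about 2 mm. A picture is of the moment at which its call begins: read the wrist's pose just before it.
- sign_off(): hands the job in; it is judged then, once.
The state is a dict: "time": time; "qpos": joint angles; "dq": joint speeds; "joint_efforts": joint torques, N m; "eef_pos": TCP position; "tcp_rot": TCP orientation; "contact_force": force on the tool from outside, world axes, zero at the start; "wrist_torque": the same for the moment, N m; "opening": opening from 0.0 (shut) to 1.0 (fully open); "finger_force": force on a finger pad.
Only numpy, scipy, OpenCV 4.12 (cv2) and the standard library are available. Lean on these libraries where they do the work, as an engineer would, in place of code of your own. Each camera call takes 0.05 s, during which the arm holds its last target. There are 200 camera calls.

## Working session

There is one attempt and no reset: what is moved stays moved. The work goes in short steps, Python scripts to look and compute and a tool call to move; the robot and the scene stay as the last step left them, time stands still between calls to the robot, and variables do not carry over. Pictures are saved under pics/ and viewed, at most 10 in all, crops included, and the job is handed in when it is done.

Besides the shell and the picture viewer there is one more tool, called after "Emit:" as name([rows], argument=value, ...), one row to a line, values as JSON. step_arm: Moves the arm, as the interface text tells. Its arguments: {"type":"object","properties":{"commands":{"type":"array"},"force":{"type":"number"}},"required":["commands"]}

```bash
mkdir -p pics; cat > h.py <<'E'
from plant import *
import numpy as np, cv2
def save(c,n): cv2.imwrite('pics/'+n+'.png',c['color'][:,:,::-1])
E
python3 - <<'E'
from h import *
s=get_state();print(s['time'],s['eef_pos'],s['tcp_rot'],s['opening'])
for n in ('top','side'):
    c=read_camera(n);save(c,n+'0');print(n,c['fx'],c['fy'],c['cx'],c['cy'],c['eye'],c['attitude'],[k for k in c])
    np.savez(n+'0.npz',**c)
E
```

```text
0.0 [ 0.27372488 -0.61631869  0.24393643] [ 9.78262494e-01  2.07367018e-01 -7.05923188e-05 -1.18609785e-03] 1.0021340734225013
top 502.7160732313691 502.7160732313691 282.90344706772703 211.34332811982813 [0.34530267 0.26100883 1.34827499] [ 0.08692445 -0.08197239 -0.69699313  0.70705392] ['color', 'z_map', 'fx', 'fy', 'cx', 'cy', 'eye', 'attitude']
side 432.5705270585885 432.5705270585885 280.98127939645303 217.35262770026998 [ 1.5453361  -0.04295781  0.88620034] [0.35728022 0.26158409 0.53165811 0.72198633] ['color', 'z_map', 'fx', 'fy', 'cx', 'cy', 'eye', 'attitude']
```

View pics/top0.png

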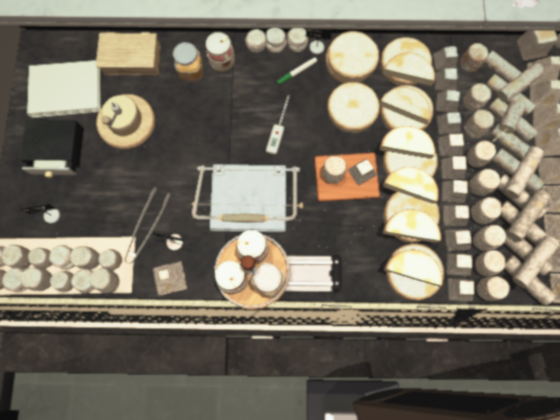

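View pics/side0.png

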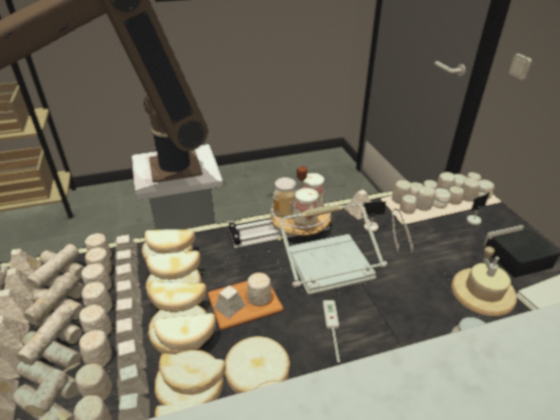

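The top view shows the knob at about (248,262), the lids at (250,244), (231,273) and (266,278), and the right stop block at (337,273). The side view shows the amber jar on the carousel's right-front, so honey is the lid at (266,278). Next I'll turn these into positions.

```bash
cat >> h.py <<'E'
from scipy.spatial.transform import Rotation as R
def ray(c,u,v,z):
    d=R.from_quat(c['attitude']).apply([(u-c['cx'])/c['fx'],-(v-c['cy'])/c['fy'],-1.])
    e=np.array(c['eye']); return e+d*(z-e[2])/d[2]
def cloud(c):
    v,u=np.mgrid[:420,:560]; d=c['z_map']
    p=np.stack([(u-c['cx'])/c['fx']*d,-(v-c['cy'])/c['fy']*d,-d],-1)
    return R.from_quat(c['attitude']).apply(p.reshape(-1,3)).reshape(420,560,3)+np.array(c['eye'])
E
python3 - <<'E'
from h import *
c=dict(np.load('top0.npz')); P=cloud(c)
img=c['color']
sub=np.s_[225:305,205:350]
rgb=img[sub].astype(int);p=P[sub]
m=(p[...,2]>.19)
v,u=np.nonzero(m);print('knob',m.sum(),u.mean()+205,v.mean()+225,ray(c,u.mean()+205,v.mean()+225,.22), p[m].mean(0))
for z,(a,b) in ((.161,(250,244)),(.161,(231,273)),(.157,(266,278))):
    print(ray(c,a,b,z),img[b,a],P[b,a])
m=((p[...,2]>.015)&(p[...,2]<.045)&(rgb.max(-1)<70));m[:,:120]=0
v,u=np.nonzero(m);print('stop',m.sum(),p[m].mean(0) if m.any() else 0, p[m].min(0),p[m].max(0))
cv2.imwrite('pics/topc.png',cv2.resize(img[sub][:,:,::-1],None,fx=5,fy=5,interpolation=cv2.INTER_CUBIC))
s=dict(np.load('side0.npz'));Q=cloud(s)
k=s['color'][160:190,290:315].astype(int);m=(k[...,0]>k[...,2]+40)&(Q[160:190,290:315,2]>.17)
v,u=np.nonzero(m);print('side knob',m.sum(),ray(s,u.mean()+290,v.mean()+160,.2))
hp=R.from_quat(get_state()['tcp_rot']).as_matrix();print(hp)
E
```

```text
knob 234 252.55555555555554 261.78205128205127 [0.50262123 0.33775855 0.22      ] [0.46945676 0.33185172 0.44860706]
[0.55352029 0.34914399 0.161     ] [248 250 242] [0.55329089 0.34904689 0.16230808]
[0.48351188 0.39191254 0.161     ] [248 250 244] [0.48376495 0.39215224 0.15882598]
[0.4733603  0.30913647 0.157     ] [248 245 234] [0.47367578 0.30925504 0.15406515]
stop 210 [0.5014588  0.13143227 0.03182853] [0.45846398 0.12083807 0.02338312] [0.5476968  0.14415337 0.03920285]
side knob 95 [0.48974226 0.35289766 0.2       ]
[[ 9.13979065e-01  4.05760922e-01 -5.85094505e-04]
 [ 4.05761241e-01 -9.13976860e-01  2.02860732e-03]
 [ 2.88366738e-04 -2.09151329e-03 -9.99997771e-01]]
```

View pics/topc.png

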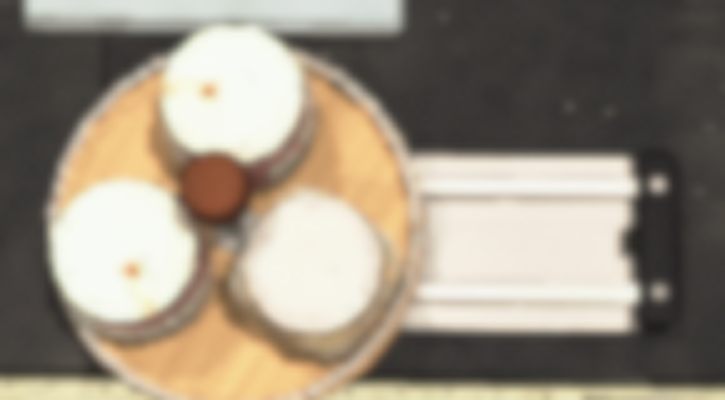

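Emit:
step_arm([
  {"gripper": -1, "z": -8, "spin": -8.26},
  {"gripper": -1, "z": -8, "spin": -8.26},
  {"gripper": -1, "z": -8, "spin": -8.26},
  {"gripper": -1, "z": -8, "spin": -8.26},
  {"gripper": -1, "z": -8, "spin": -8.26},
  {"gripper": -1, "z": -8, "spin": -8.26},
  {"gripper": -1, "z": -8, "spin": -8.26},
  {"gripper": -1, "spin": -8.26},
  {"gripper": -1},
  {"gripper": -1},
], force=40)

```text
invalid input
```

```bash
python3 - <<'E'
from h import *
c=dict(np.load('top0.npz'))
k=ray(c,248,262.2,.22);print('knob',k)
h=ray(c,267.4,277.4,.157);a=ray(c,251.6,243.4,.161);b=ray(c,230.4,274.6,.161)
print('lids',h,a,b,'centroid',(h+a+b)/3)
s1=ray(c,336.6,261.8,.032);s2=ray(c,336.6,283.2,.032);print('stop',s1,s2)
# rods
f=lambda u,v,z:ray(c,205+u/5,225+v/5,z)
print('rod ends',f(430,186,.02),f(630,187,.02),f(430,291,.02),f(630,293,.02))
P=cloud(c);m=(np.abs(P[...,0]-.5)<.25)&(P[...,1]<.5)&(P[...,1]>-.0)
print('max z in slicer', P[160:230,190:305,2].max())
S=get_state();print(S['eef_pos'],R.from_quat(S['tcp_rot']).as_matrix().round(3),S['qpos'])
E
```

```text
knob [0.50152817 0.34800805 0.22      ]
lids [0.47482183 0.30585919 0.157     ] [0.55502951 0.34535593 0.161     ] [0.47971946 0.39318023 0.161     ] centroid [0.50319027 0.34813178 0.15966667]
stop [0.53193168 0.12951423 0.032     ] [0.47595022 0.13009385 0.032     ]
rod ends [0.53084552 0.24927306 0.02      ] [0.53182233 0.14317745 0.02      ] [0.47541081 0.24865532 0.02      ] [0.47588372 0.14360905 0.02      ]
max z in slicer 1.3482749917344796
[ 0.27373683 -0.61638697  0.24410091] [[ 0.914  0.406 -0.001]
 [ 0.406 -0.914  0.002]
 [ 0.    -0.002 -1.   ]] [-1.30302093e+00  2.87066658e-01  1.57801493e+00 -2.87172242e-05
  1.27862218e+00 -1.50028190e-01]
```

Emit:
step_arm([
  {"gripper": -1, "x": 0, "y": 0, "z": -8, "spin": -8.26},
  {"gripper": -1, "x": 0, "y": 0, "z": -8, "spin": -8.26},
  {"gripper": -1, "x": 0, "y": 0, "z": -8, "spin": -8.26},
  {"gripper": -1, "x": 0, "y": 0, "z": -8, "spin": -8.26},
  {"gripper": -1, "x": 0, "y": 0, "z": -8, "spin": -8.26},
  {"gripper": -1, "x": 0, "y": 0, "z": -8, "spin": -8.26},
  {"gripper": -1, "x": 0, "y": 0, "z": -8, "spin": -8.26},
  {"gripper": -1, "x": 0, "y": 0, "z": 0, "spin": -8.26},
  {"gripper": -1, "x": 0, "y": 0, "z": 0, "spin": 0},
  {"gripper": -1, "x": 0, "y": 0, "z": 0, "spin": 0},
], force=40)

```text
time: 1.1
eef_pos: [0.2738, -0.6166, 0.3005]
tcp_rot: [0.708, 0.706, 0.0, -0.001]
contact_force: [-0.5, 0.3, 0.5]
opening: 1.002
finger_force: 0.0
```

Emit:
step_arm([
  {"gripper": -1, "x": 10, "y": 25, "z": 0, "spin": 0},
  {"gripper": -1, "x": 15, "y": 30, "z": 0, "spin": 0},
  {"gripper": -1, "x": 20, "y": 35, "z": 0, "spin": 0},
  {"gripper": -1, "x": 25, "y": 35, "z": 0, "spin": 0},
  {"gripper": -1, "x": 30, "y": 35, "z": 0, "spin": 0},
  {"gripper": -1, "x": 35, "y": 30, "z": 0, "spin": 0},
  {"gripper": -1, "x": 40, "y": 20, "z": 0, "spin": 0},
  {"gripper": -1, "x": 40, "y": 10, "z": 0, "spin": 0},
  {"gripper": -1, "x": 45, "y": 8, "z": 0, "spin": 0},
  {"gripper": -1, "x": 45, "y": 0, "z": 0, "spin": 0},
])

```text
time: 2.1
eef_pos: [0.5022, -0.3098, 0.3005]
tcp_rot: [0.708, 0.706, 0.0, -0.0]
contact_force: [0.9, -0.7, 0.3]
opening: 1.0
finger_force: 0.0
```

Emit:
step_arm([
  {"gripper": -1, "x": 45, "y": 0, "z": 0, "spin": 0},
  {"gripper": -1, "x": 45, "y": 0, "z": 0, "spin": 0},
  {"gripper": -1, "x": 45, "y": 0, "z": 0, "spin": 0},
  {"gripper": -1, "x": 45, "y": 0, "z": 0, "spin": 0},
  {"gripper": -1, "x": 45, "y": 0, "z": 0, "spin": 0},
  {"gripper": -1, "x": 45, "y": 0, "z": 0, "spin": 0},
  {"gripper": -1, "x": 45, "y": 0, "z": 0, "spin": 0},
  {"gripper": -1, "x": 45, "y": 0, "z": 0, "spin": 0},
  {"gripper": -1, "x": 45, "y": 0, "z": 0, "spin": 0},
  {"gripper": -1, "x": 45, "y": 0, "z": 0, "spin": 0},
])

```text
time: 3.1
eef_pos: [0.5011, 0.14, 0.301]
tcp_rot: [0.708, 0.706, -0.0, -0.0]
contact_force: [0.9, 1.0, -0.7]
opening: 1.004
finger_force: 0.0
```

Emit:
step_arm([
  {"gripper": -1, "x": 40, "y": 0, "z": 0, "spin": 0},
  {"gripper": -1, "x": 40, "y": 0, "z": 0, "spin": 0},
  {"gripper": -1, "x": 40, "y": 0, "z": 0, "spin": 0},
  {"gripper": -1, "x": 40, "y": 0, "z": 0, "spin": 0},
  {"gripper": -1, "x": 30, "y": 0, "z": 0, "spin": 0},
  {"gripper": -1, "x": 15, "y": 0, "z": 0, "spin": 0},
  {"gripper": -1, "x": 3, "y": 0, "z": 0, "spin": 0},
  {"gripper": -1, "x": 0, "y": 0, "z": 0, "spin": 0},
  {"gripper": -1, "x": 0, "y": 0, "z": 0, "spin": 0},
  {"gripper": -1, "x": 0, "y": 0, "z": 0, "spin": 0},
])

```text
time: 4.1
eef_pos: [0.5019, 0.3449, 0.3015]
tcp_rot: [0.708, 0.707, -0.0, 0.0]
contact_force: [0.5, 0.2, -0.6]
opening: 0.998
finger_force: 0.0
```

```bash
cat >> h.py <<'E'
def wrist(n):
    s=get_state();c=read_camera('wrist');save(c,n)
    T=np.eye(4);T[:3,:3]=R.from_quat(s['tcp_rot']).as_matrix();T[:3,3]=s['eef_pos']
    M=T@np.array(c['mount']);c['eye']=M[:3,3];c['attitude']=R.from_matrix(M[:3,:3]).as_quat()
    np.savez(n+'.npz',**c);print(s['time'],s['eef_pos'],s['qpos'],c['eye']);return c
E
python3 - <<'E'
from h import *
wrist('w1')
E
```

```text
4.1 [0.50191794 0.34491835 0.30145588] [ 4.35734049e-01  1.04375918e-01  1.68478468e+00 -2.53223320e-04
  1.35241580e+00  4.37417340e-01] [0.50105421 0.41830166 0.4311065 ]
```

View pics/w1.png

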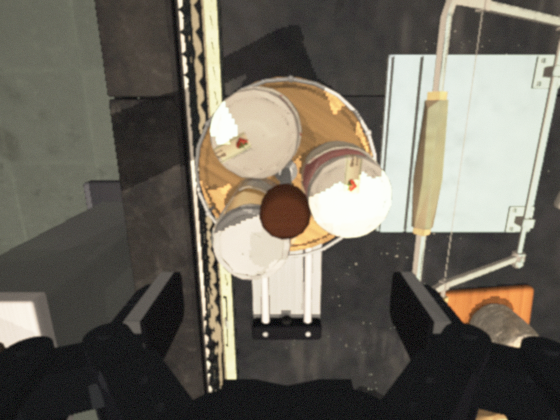

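The knob is at about (285,211), with the honey lid just below left at (252,243). The slicer handle is at (430,165).

```bash
python3 - <<'E'
from h import *
c=dict(np.load('w1.npz'));P=cloud(c);i=c['color'].astype(int)
m=(P[...,2]>.195)&(P[...,2]<.24)&(i.max(-1)<140);m[:, :240]=0;m[:,330:]=0;m[280:]=0
v,u=np.nonzero(m.astype(np.uint8));(x,y),r=cv2.minEnclosingCircle(np.stack([u,v],1).astype(np.float32))
print(m.sum(),x,y,r,'knob',ray(c,x,y,.218),P[m].mean(0),P[m].max(0)[2])
for u,v in ((430,165),(445,30),(520,240),(320,30)):print(P[v,u])
E
```

```text
2205 284.5539855957031 211.2017059326172 27.562747955322266 knob [0.49997395 0.35483722 0.218     ] [0.49990703 0.35463843 0.21751486] 0.22235010516752207
[0.61538503 0.37341834 0.15213758]
[0.61738062 0.47165159 0.14605997]
[0.77773202 0.26630837 0.04128579]
[0.53844448 0.49872338 0.00187337]
```

Emit:
step_arm([
  {"gripper": -1, "x": 7, "y": -2, "z": 6, "spin": 0},
  {"gripper": -1, "x": 0, "y": 0, "z": 15, "spin": 0},
  {"gripper": -1, "x": 0, "y": 0, "z": 20, "spin": 0},
  {"gripper": -1, "x": 0, "y": 0, "z": 20, "spin": 0},
  {"gripper": -1, "x": 0, "y": 0, "z": 20, "spin": 0},
  {"gripper": -1, "x": 0, "y": 0, "z": 15, "spin": 0},
  {"gripper": -1, "x": 0, "y": 0, "z": 10, "spin": 0},
  {"gripper": -1, "x": 0, "y": 0, "z": 0, "spin": 0},
  {"gripper": -1, "x": 0, "y": 0, "z": 0, "spin": 0},
  {"gripper": -1, "x": 0, "y": 0, "z": 0, "spin": 0},
])

```text
time: 5.15
eef_pos: [0.5003, 0.3535, 0.1967]
tcp_rot: [0.707, 0.707, 0.001, 0.0]
contact_force: [-0.9, -0.5, -0.3]
opening: 0.999
finger_force: 0.0
```

Emit:
step_arm([
  {"gripper": 1, "x": 0, "y": 0, "z": 0, "spin": 0},
  {"gripper": 1, "x": 0, "y": 0, "z": 0, "spin": 0},
  {"gripper": 1, "x": 0, "y": 0, "z": 0, "spin": 0},
  {"gripper": 1, "x": 0, "y": 0, "z": 0, "spin": 0},
  {"gripper": 1, "x": 0, "y": 0, "z": 0, "spin": 0},
  {"gripper": 1, "x": 0, "y": 0, "z": 0, "spin": 0},
  {"gripper": 1, "x": 0, "y": 0, "z": 0, "spin": 0},
  {"gripper": 1, "x": 0, "y": 0, "z": 0, "spin": 0},
  {"gripper": 1, "x": 0, "y": 0, "z": 0, "spin": 0},
  {"gripper": 1, "x": 0, "y": 0, "z": 0, "spin": 0},
], force=40)

```text
time: 6.15
eef_pos: [0.5004, 0.3532, 0.196]
tcp_rot: [0.707, 0.707, 0.001, 0.001]
contact_force: [4.7, 0.1, 1.7]
opening: 0.385
finger_force: 41.7
```

Emit:
step_arm([
  {"gripper": 1, "x": -3, "y": 0.5, "z": 0, "spin": 0},
  {"gripper": 1, "x": -8, "y": 0.3, "z": 0, "spin": 0},
  {"gripper": 1, "x": -12, "y": 0.1, "z": 0, "spin": 0},
  {"gripper": 1, "x": -12, "y": 0.1, "z": 0, "spin": 0},
  {"gripper": 1, "x": -12, "y": 0.1, "z": 0, "spin": 0},
  {"gripper": 1, "x": -12, "y": 0.1, "z": 0, "spin": 0},
  {"gripper": 1, "x": -12, "y": 0.1, "z": 0, "spin": 0},
  {"gripper": 1, "x": -12, "y": 0.1, "z": 0, "spin": 0},
  {"gripper": 1, "x": -10, "y": 0.1, "z": 0, "spin": 0},
  {"gripper": 1, "x": -7, "y": 0, "z": 0, "spin": 0},
])

```text
time: 7.15
eef_pos: [0.5009, 0.252, 0.1959]
tcp_rot: [0.707, 0.707, -0.0, -0.0]
contact_force: [1.6, 1.2, 5.3]
opening: 0.391
finger_force: 42.1
```

Emit:
step_arm([
  {"gripper": 1, "x": -8, "y": 0.1, "z": 0, "spin": 0},
  {"gripper": 1, "x": -10, "y": 0.1, "z": 0, "spin": 0},
  {"gripper": 1, "x": -10, "y": 0.1, "z": 0, "spin": 0},
  {"gripper": 1, "x": -10, "y": 0.1, "z": 0, "spin": 0},
  {"gripper": 1, "x": -8, "y": 0.1, "z": 0, "spin": 0},
  {"gripper": 1, "x": -6, "y": 0, "z": 0, "spin": 0},
  {"gripper": 1, "x": -4, "y": 0, "z": 0, "spin": 0},
  {"gripper": 1, "x": -3, "y": 0, "z": 0, "spin": 0},
  {"gripper": 1, "x": -2, "y": 0, "z": 0, "spin": 0},
  {"gripper": 1, "x": 0, "y": 0, "z": 0, "spin": 0},
])

```text
time: 8.15
eef_pos: [0.5011, 0.1953, 0.1959]
tcp_rot: [0.708, 0.706, 0.003, -0.004]
contact_force: [2.1, 14.0, 4.8]
opening: 0.39
finger_force: 41.9
```

Emit:
step_arm([
  {"gripper": 1, "x": -1, "y": 0, "z": 0, "spin": 0},
  {"gripper": 1, "x": -1, "y": 0, "z": 0, "spin": 0},
  {"gripper": 1, "x": -1, "y": 0, "z": 0, "spin": 0},
  {"gripper": 1, "x": -1, "y": 0, "z": 0, "spin": 0},
  {"gripper": 1, "x": -1, "y": 0, "z": 0, "spin": 0},
  {"gripper": 1, "x": -1, "y": 0, "z": 0, "spin": 0},
  {"gripper": 1, "x": -1, "y": 0, "z": 0, "spin": 0},
  {"gripper": 1, "x": -1, "y": 0, "z": 0, "spin": 0},
  {"gripper": 1, "x": 0, "y": 0, "z": 0, "spin": 0},
  {"gripper": 1, "x": 0, "y": 0, "z": 0, "spin": 0},
])

```text
time: 9.15
eef_pos: [0.5009, 0.1941, 0.196]
tcp_rot: [0.708, 0.706, 0.01, -0.008]
contact_force: [3.4, 35.2, 1.2]
opening: 0.392
finger_force: 41.5
```

Emit:
step_arm([
  {"gripper": 1, "x": 2, "y": 0, "z": 0, "spin": 0},
  {"gripper": 1, "x": 2, "y": 0, "z": 0, "spin": 0},
  {"gripper": 1, "x": 1, "y": 0, "z": 0, "spin": 0},
  {"gripper": 1, "x": 1, "y": 0, "z": 0, "spin": 0},
  {"gripper": 1, "x": 1, "y": 0, "z": 0, "spin": 0},
  {"gripper": 1, "x": 0, "y": 0, "z": 0, "spin": 0},
  {"gripper": 1, "x": 0, "y": 0, "z": 0, "spin": 0},
  {"gripper": 1, "x": 0, "y": 0, "z": 0, "spin": 0},
  {"gripper": 1, "x": 0, "y": 0, "z": 0, "spin": 0},
  {"gripper": 1, "x": 0, "y": 0, "z": 0, "spin": 0},
])

```text
time: 10.15
eef_pos: [0.501, 0.1952, 0.196]
tcp_rot: [0.707, 0.707, 0.004, -0.004]
contact_force: [1.2, 16.1, 4.2]
opening: 0.388
finger_force: 41.9
```

```bash
python3 - <<'E'
from h import *
c=read_camera('top');np.savez('top2.npz',**c)
a=c['color'][215:315,190:360][:,:,::-1]
w=wrist('w2')
b=cv2.resize(w['color'][:,:,::-1],(560,420))
a=cv2.resize(a,None,fx=4,fy=4,interpolation=cv2.INTER_CUBIC)
cv2.imwrite('pics/top2.png',a)
E
```

```text
10.2 [0.50104749 0.19516731 0.19595651] [0.17779296 0.02848629 1.96158295 0.01200088 1.14933388 0.1739501 ] [0.50012552 0.26708176 0.32643107]
```

View pics/top2.png

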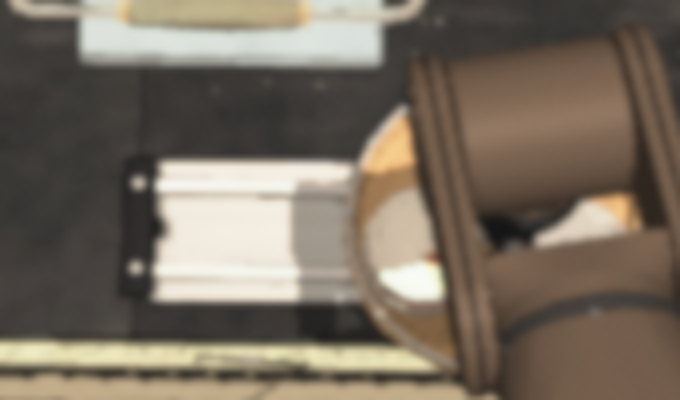

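View pics/w2.png

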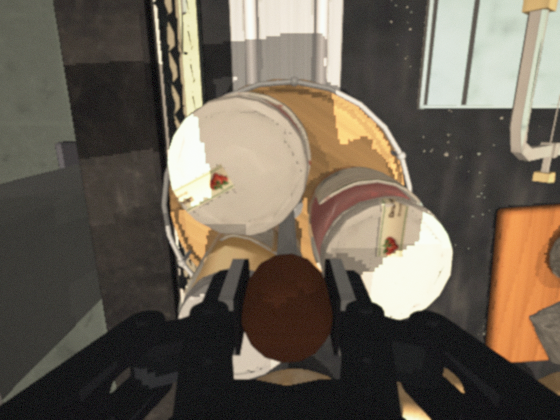

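The left stop block's screws are now visible, at top pixels (224.2,260.8) and (223.6,282). The plate's left rim is at u≈277.5, where it was 214.6 before. The gripper holds the knob.

```bash
python3 - <<'E'
from h import *
c=dict(np.load('top2.npz'))
L=[ray(c,224.2,260.8,.032),ray(c,223.6,282,.032)];Rr=[ray(c,336.6,261.8,.032),ray(c,336.6,283.2,.032)]
l=np.mean(L,0);r=np.mean(Rr,0);print(l,r,'centre',(l+r)/2, 'home y',(l+r)[1]/2-.085,'yaw',np.degrees(np.arctan2(-(l-r)[0],(l-r)[1])))
P=cloud(c);zp=P[270,282:286,2];print('plate z',zp)
for z in (.04,.06):print(z,ray(c,214.6,270,z)[1]-ray(c,277.5,270,z)[1])
w=dict(np.load('w2.npz'));Pw=cloud(w)
d=cv2.split(w['color'])
print('rim', [Pw[v,290] for v in (84,90,100)])
E
```

```text
[0.50258912 0.42491693 0.032     ] [0.50394095 0.12980404 0.032     ] centre [0.50326503 0.27736048 0.032     ] home y 0.19236048453655868 yaw 0.2624543611490728
plate z [0.15050096 0.16192443 0.15749972 0.16175846]
0.04 0.16394715269957372
0.06 0.16144084242481693
rim [array([0.50281482, 0.28465611, 0.06916506]), array([0.5030542 , 0.28191218, 0.04724583]), array([0.50306794, 0.27474992, 0.04758056])]
```

```bash
python3 - <<'E'
from h import *
c=dict(np.load('top2.npz'));a=dict(np.load('top0.npz'))
g=c['color'].astype(int).sum(-1)
print(g[268:272,270:286])
for u in (277,278,279):print(u,ray(c,u,270,.047)[1]-.097)
g0=a['color'].astype(int).sum(-1);print(g0[268:271,208:222]);print(g0[268:271,280:294])
for u in (214.6,287.4):print(ray(a,u,270,.047))
P=cloud(a);print('wheel', [(u,P[270,u].round(3)) for u in range(380,400,3)])
print('row right of plate now',[(u,P[275,u].round(3)) for u in range(340,380,6)])
Pc=cloud(c);cols=c['color']
print([(u,Pc[270,u].round(3),cols[270,u]) for u in range(340,366,3)])
E
```

```text
[[455 454 456 456 447 430 409 376 331 309 324 352 385 427 478 521]
 [453 453 451 451 444 424 397 361 315 302 330 372 422 469 503 527]
 [451 451 452 450 443 424 396 360 315 301 337 394 456 503 524 531]
 [454 453 455 454 450 430 402 367 323 308 351 419 480 515 524 532]]
277 0.18855199747569726
278 0.18596117631369072
279 0.1833704093527104
[[170 172 175 176 189 239 383 525 595 654 709 734 741 743]
 [170 175 175 179 186 223 373 545 638 688 721 735 741 743]
 [177 177 179 184 184 218 380 580 682 715 729 736 742 743]]
[[550 557 572 584 584 567 545 566 567 544 570 632 667 683]
 [559 570 581 588 581 556 522 524 534 531 565 628 663 679]
 [568 579 591 589 577 544 497 491 512 522 562 624 659 675]]
[0.50394223 0.44732652 0.047     ]
[0.50664328 0.25861011 0.047     ]
wheel [(380, array([0.516, 0.01 , 0.001])), (383, array([ 0.516,  0.002, -0.002])), (386, array([0.509, 0.005, 0.054])), (389, array([ 0.509, -0.001,  0.062])), (392, array([ 0.508, -0.008,  0.068])), (395, array([ 0.507, -0.014,  0.072])), (398, array([ 0.508, -0.022,  0.07 ]))]
row right of plate now [(340, array([0.501, 0.118, 0.
[... 187 characters left out ...]
 ])), (376, array([0.502, 0.021, 0.001]))]
[(340, array([0.495, 0.134, 0.159]), array([231, 221, 202], dtype=uint8)), (343, array([0.495, 0.127, 0.157]), array([226, 208, 183], dtype=uint8)), (346, array([0.508, 0.107, 0.051]), array([202, 159, 114], dtype=uint8)), (349, array([0.463, 0.145, 0.416]), array([158, 124,  88], dtype=uint8)), (352, array([0.458, 0.144, 0.45 ]), array([51, 42, 34], dtype=uint8)), (355, array([0.455, 0.143, 0.481]), array([53, 43, 35], dtype=uint8)), (358, array([0.453, 0.14 , 0.495]), array([110,  89,  71], dtype=uint8)), (361, array([0.453, 0.135, 0.497]), array([96, 78, 63], dtype=uint8)), (364, array([0.452, 0.13 , 0.499]), array([116,  94,  75], dtype=uint8))]
```

```bash
python3 - <<'E'
from h import *
w=dict(np.load('w2.npz'))
a=ray(w,238,166,.161);b=ray(w,389,247,.161);print(a,b,np.linalg.norm(a-b),'expect .090')
d=(a-b)[:2];n=np.array([d[1],-d[0]]);n=n if n[0]<0 else -n
for n,s in (('jam line',n),):
    print(np.degrees(np.arctan2(n_[1],n_[0])) if 0 else np.degrees(np.arctan2(s[1],s[0]))%360)
for f in ('w1',):
    w=dict(np.load(f+'.npz'));a=ray(w,256,133,.161);b=ray(w,348,193,.161);h=ray(w,252,243,.157);print(a,b,h,np.linalg.norm(a-b));d=(a-b)[:2];print(np.degrees(np.arctan2(d[0],-d[1])),np.degrees(np.arctan2(d[0],-d[1]))%360)
    m=h-(a+b)/2;print('honey dir',np.degrees(np.arctan2(m[1],m[0]))%360)
E
```

```text
[0.47746263 0.24200188 0.161     ] [0.55183453 0.201102   0.161     ] 0.08487626438215948 expect .090
241.19196660334896
[0.47842435 0.3990747  0.161     ] [0.54969604 0.35276254 0.161     ] [0.47245088 0.30903673 0.157     ] 0.08499688877929733
-123.01570951390588 236.98429048609412
honey dir 238.1129645231809
```

Emit:
step_arm([
  {"gripper": 1, "x": 0, "y": 0, "z": 0, "spin": 1},
  {"gripper": 1, "x": 0, "y": 0, "z": 0, "spin": 2},
  {"gripper": 1, "x": 0, "y": 0, "z": 0, "spin": 4},
  {"gripper": 1, "x": 0, "y": 0, "z": 0, "spin": 4},
  {"gripper": 1, "x": 0, "y": 0, "z": 0, "spin": 4},
  {"gripper": 1, "x": 0, "y": 0, "z": 0, "spin": 4},
  {"gripper": 1, "x": 0, "y": 0, "z": 0, "spin": 4},
  {"gripper": 1, "x": 0, "y": 0, "z": 0, "spin": 4},
  {"gripper": 1, "x": 0, "y": 0, "z": 0, "spin": 2},
  {"gripper": 1, "x": 0, "y": 0, "z": 0, "spin": 1},
])

```text
time: 11.25
eef_pos: [0.5023, 0.1948, 0.196]
tcp_rot: [0.867, 0.499, 0.004, -0.004]
contact_force: [5.7, 15.3, 2.2]
opening: 0.384
finger_force: 41.7
```

Emit:
step_arm([
  {"gripper": 1, "x": 0, "y": 0, "z": 0, "spin": 1},
  {"gripper": 1, "x": 0, "y": 0, "z": 0, "spin": 3},
  {"gripper": 1, "x": 0, "y": 0, "z": 0, "spin": 4},
  {"gripper": 1, "x": 0, "y": 0, "z": 0, "spin": 4},
  {"gripper": 1, "x": 0, "y": 0, "z": 0, "spin": 4},
  {"gripper": 1, "x": 0, "y": 0, "z": 0, "spin": 4},
  {"gripper": 1, "x": 0, "y": 0, "z": 0, "spin": 4},
  {"gripper": 1, "x": 0, "y": 0, "z": 0, "spin": 3},
  {"gripper": 1, "x": 0, "y": 0, "z": 0, "spin": 2},
  {"gripper": 1, "x": 0, "y": 0, "z": 0, "spin": 1},
])

```text
time: 12.25
eef_pos: [0.5032, 0.1938, 0.196]
tcp_rot: [0.966, 0.258, 0.004, -0.003]
contact_force: [9.9, 13.3, 1.7]
opening: 0.387
finger_force: 41.6
```

```bash
python3 - <<'E'
from h import *
s=get_state();print(s['contact_force'],s['wrist_torque'],s['finger_force'],R.from_quat(s['tcp_rot']).as_matrix()[:,0])
wrist('w3');c=read_camera('top');np.savez('top3.npz',**c)
cv2.imwrite('pics/top3.png',cv2.resize(c['color'][215:315,190:360][:,:,::-1],None,fx=4,fy=4,interpolation=cv2.INTER_CUBIC))
E
```

```text
[ 9.85713156 13.29914522  1.71461337] [ 1.57114362e+00 -1.31088752e+00 -2.44034448e-04] 41.58542275428772 [0.86703418 0.4981556  0.00962951]
12.25 [0.50318493 0.19382678 0.1959931 ] [0.17625882 0.02940611 1.96056573 0.00789709 1.14398436 1.22229632] [0.56476265 0.22943157 0.32635605]
```

View pics/w3.png

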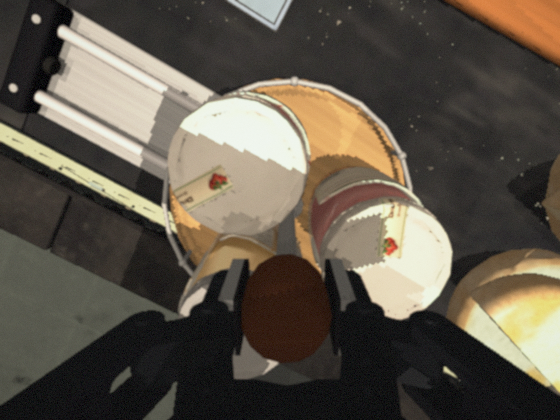

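View pics/top3.png

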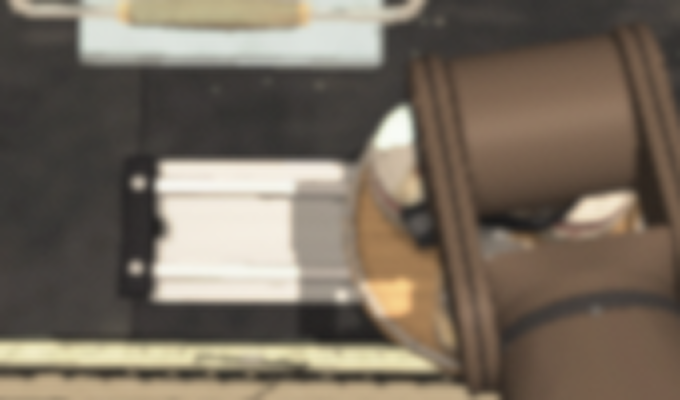

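Lids keep the same wrist-view pixels ((238,166), (389,247)), so there was no slip. The plate rim hasn't moved in the top view. As a last check, the jam-lid line should be parallel to the rods.

```bash
python3 - <<'E'
from h import *
w=dict(np.load('w3.npz'))
a=ray(w,238,166,.161);b=ray(w,389,247,.161)
f=lambda d:np.degrees(np.arctan2(d[0],d[1]))
print('jam line',f(a-b)); 
print('rods',f(ray(w,62,32,.02)-ray(w,190,100,.02)),f(ray(w,40,97,.02)-ray(w,160,160,.02)))
s=get_state();print(s['time'],s['dq'],s['finger_force'])
E
```

```text
jam line -1.1868883408942779
rods -2.1656317366020965 -1.050437515394218
12.35 [ 5.20473297e-04 -7.98078708e-04  4.33560793e-04 -9.84626089e-04
 -7.51963640e-05 -1.14745971e-02] 41.587809920310974
```

Emit:
step_arm([
  {"gripper": 1, "x": 0, "y": 0, "z": 0, "spin": 0},
  {"gripper": 1, "x": 0, "y": 0, "z": 0, "spin": 0},
  {"gripper": 1, "x": 0, "y": 0, "z": 0, "spin": 0},
  {"gripper": 1, "x": 0, "y": 0, "z": 0, "spin": 0},
  {"gripper": 1, "x": 0, "y": 0, "z": 0, "spin": 0},
  {"gripper": 1, "x": 0, "y": 0, "z": 0, "spin": 0},
  {"gripper": 1, "x": 0, "y": 0, "z": 0, "spin": 0},
  {"gripper": 1, "x": 0, "y": 0, "z": 0, "spin": 0},
  {"gripper": 1, "x": 0, "y": 0, "z": 0, "spin": 0},
  {"gripper": 1, "x": 0, "y": 0, "z": 0, "spin": 0},
])

```text
time: 13.35
eef_pos: [0.5032, 0.1938, 0.196]
tcp_rot: [0.966, 0.258, 0.004, -0.003]
contact_force: [7.6, 13.2, 0.6]
opening: 0.389
finger_force: 41.6
```

```bash
python3 -c "
from plant import *
print(sign_off())"
```

```text
the job is handed in; nothing more can be done
None
```

I handed the job in at about 13 s (sign-off returned no verdict): the carousel is held against the right stop, the honey jar measures within about 1–2° of the front, and the knob is still gripped at about 42 N.

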